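# Transfer a row of culture tubes in reverse order

## Task

Move the four culture tubes from the row of steel single-tube stands into the blue four-well block, reversing their order: the tube that starts leftmost as seen from the robot goes in the rightmost well, the second from the left goes in the second from the right, and so on. Keep the tubes roughly upright, lower each one to the bottom of its well before letting go, and leave all four standing there.

Things in the scene. Friction and masses are not known exactly. Their poses are not given: they have to be found in the camera images.
- tube_orange: glass culture tube with an orange-brown cap, 127 mm long, 17 mm in diameter, its cap 20 mm in diameter over the top 24 mm; loose, 15 to 31 g. Origin: centre of its foot; z runs up its axis to the top. At the start it stands upright in stand_orange, its foot 11 mm above the worktop; about half of it shows above the stand, to be gripped there from above.
- tube_black: glass culture tube with a black cap, 128 mm long, 17 mm in diameter, its cap 20 mm in diameter over the top 18 mm; loose, 15 to 31 g. Origin: centre of its foot; z runs up its axis to the top. At the start it stands upright in stand_black, its foot 11 mm above the worktop; about half of it shows above the stand, to be gripped there from above.
- tube_short: glass culture tube with a whitish cap, 104 mm long, 17 mm in diameter, its cap 20 mm in diameter over the top 18 mm; loose, 15 to 31 g. Origin: centre of its foot; z runs up its axis to the top. At the start it stands upright in stand_short, its foot 11 mm above the worktop; about half of it shows above the stand, to be gripped there from above.
- tube_plain: pale, clear culture tube of even width, without a cap, 107 mm long, 17 mm in diameter all the way up; loose, 15 to 31 g. Origin: centre of its foot; z runs up its axis to the top. At the start it stands upright in stand_plain, its foot 11 mm above the worktop; about half of it shows above the stand, to be gripped there from above.
- stand_orange: fixed round steel stand in which tube_orange stands at the start (the four stands look alike; their order in the row varies and they never move). Foot 48 mm across, cup 30 mm outside (33 mm at the rim), hole 23 mm wide, 45 mm deep, 50 mm high. Origin: centre of its underside, 6 mm above the worktop; z up; same yaw as stand_tray.
- stand_black: fixed round steel stand in which tube_black stands at the start (the four stands look alike; their order in the row varies and they never move). Foot 48 mm across, cup 30 mm outside (33 mm at the rim), hole 23 mm wide, 45 mm deep, 50 mm high. Origin: centre of its underside, 6 mm above the worktop; z up; same yaw as stand_tray.
- stand_short: fixed round steel stand in which tube_short stands at the start (the four stands look alike; their order in the row varies and they never move). Foot 48 mm across, cup 30 mm outside (33 mm at the rim), hole 23 mm wide, 45 mm deep, 50 mm high. Origin: centre of its underside, 6 mm above the worktop; z up; same yaw as stand_tray.
- stand_plain: fixed round steel stand in which tube_plain stands at the start (the four stands look alike; their order in the row varies and they never move). Foot 48 mm across, cup 30 mm outside (33 mm at the rim), hole 23 mm wide, 45 mm deep, 50 mm high. Origin: centre of its underside, 6 mm above the worktop; z up; same yaw as stand_tray.
- stand_tray: fixed aluminium tray, 70 x 235 x 6 mm, rim 10 mm high, that carries the stands in a row at y = +82.5, +27.5, -27.5, -82.5 mm. Origin: centre of its underside, on the worktop; y along the row toward the robot's left (within 0.2 rad), x away from the robot. It may lie nearer to the robot than well_block or beyond it.
- well_block: fixed blue plastic block, base 60 x 232 mm, with four empty round wells in a row at y = +82.5, +27.5, -27.5, -82.5 mm, x = 0. Wells 24 mm wide inside, flaring over the top 12 mm to a 38 mm mouth; rim 60 mm, floor 11 mm above the worktop. Origin: centre of its underside, on the worktop; y along the row toward the robot's left (within 0.2 rad), x away from it, z up.

How it is judged:
At the end, for the whole second after the job is handed in: Every tube is released, at rest and upright (within 0.25 rad) in the well that mirrors its stand's place in the row (leftmost to rightmost, and so on), its foot within 9 mm of the well's centre along the block's x and y and under 19 mm above the worktop (well floor: 11 mm) (x of tube_orange in the frame of well_block between -0.009 and 0.009 m and z of each of tube_orange, tube_black, tube_short, tube_plain in the frame of well_block below 0.019 m and angle between each of tube_orange, tube_black, tube_short, tube_plain's own z axis and vertical below 0.25 rad and linear speed of each of tube_orange, tube_black, tube_short, tube_plain below 0.02 m/s and contact force between the fingers and tube_orange below 0.05 N and ((y of stand_orange in the frame of stand_tray between 0.0625 and 0.1025 m and y of tube_orange in the frame of well_block between -0.0915 and -0.0735 m) or (y of stand_orange in the frame of stand_tray between 0.0075 and 0.0475 m and y of tube_orange in the frame of well_block between -0.0365 and -0.0185 m) or (y of stand_orange in the frame of stand_tray between -0.0475 and -0.0075 m and y of tube_orange in the frame of well_block between 0.0185 and 0.0365 m) or (y of stand_orange in the frame of stand_tray between -0.1025 and -0.0625 m and y of tube_orange in the frame of well_block between 0.0735 and 0.0915 m)) and x of tube_black in the frame of well_block between -0.009 and 0.009 m and contact force between the fingers and tube_black below 0.05 N and ((y of stand_black in the frame of stand_tray between 0.0625 and 0.1025 m and y of tube_black in the frame of well_block between -0.0915 and -0.0735 m) or (y of stand_black in the frame of stand_tray between 0.0075 and 0.0475 m and y of tube_black in the frame of well_block between -0.0365 and -0.0185 m) or (y of stand_black in the frame of stand_tray between -0.0475 and -0.0075 m and y of tube_black in the frame of well_block between 0.0185 and 0.0365 m) or (y of stand_black in the frame of stand_tray between -0.1025 and -0.0625 m and y of tube_black in the frame of well_block between 0.0735 and 0.0915 m)) and x of tube_short in the frame of well_block between -0.009 and 0.009 m and contact force between the fingers and tube_short below 0.05 N and ((y of stand_short in the frame of stand_tray between 0.0625 and 0.1025 m and y of tube_short in the frame of well_block between -0.0915 and -0.0735 m) or (y of stand_short in the frame of stand_tray between 0.0075 and 0.0475 m and y of tube_short in the frame of well_block between -0.0365 and -0.0185 m) or (y of stand_short in the frame of stand_tray between -0.0475 and -0.0075 m and y of tube_short in the frame of well_block between 0.0185 and 0.0365 m) or (y of stand_short in the frame of stand_tray between -0.1025 and -0.0625 m and y of tube_short in the frame of well_block between 0.0735 and 0.0915 m)) and x of tube_plain in the frame of well_block between -0.009 and 0.009 m and contact force between the fingers and tube_plain below 0.05 N and ((y of stand_plain in the frame of stand_tray between 0.0625 and 0.1025 m and y of tube_plain in the frame of well_block between -0.0915 and -0.0735 m) or (y of stand_plain in the frame of stand_tray between 0.0075 and 0.0475 m and y of tube_plain in the frame of well_block between -0.0365 and -0.0185 m) or (y of stand_plain in the frame of stand_tray between -0.0475 and -0.0075 m and y of tube_plain in the frame of well_block between 0.0185 and 0.0365 m) or (y of stand_plain in the frame of stand_tray between -0.1025 and -0.0625 m and y of tube_plain in the frame of well_block between 0.0735 and 0.0915 m))); the robot touches nothing.
It fails at once if a tube is tipped more than 40 degrees from upright (angle between any of tube_orange, tube_black, tube_short, tube_plain's own z axis and vertical above 0.7 rad).
It fails at once if a tube is let go while its foot is more than 60 mm above the worktop ((contact force between the fingers and tube_orange below 0.01 N and height (world z) of tube_orange above 0.06 m) or (contact force between the fingers and tube_black below 0.01 N and height (world z) of tube_black above 0.06 m) or (contact force between the fingers and tube_short below 0.01 N and height (world z) of tube_short above 0.06 m) or (contact force between the fingers and tube_plain below 0.01 N and height (world z) of tube_plain above 0.06 m)).
It also fails if it takes over 96 s, if anything falls off the work surface, if the arm or the gripper's body presses on something with over 40 N, if the wrist force passes 120 N, or if a joint passes its speed limit or range.

## Robot

A 7-joint arm with a two-finger parallel gripper is mounted at the origin on a cart in front of the work surface, level with it; the furniture and walls round the work are solid. World frame = base frame: x ahead of the robot, y to its left, z up, the work surface at z = 0. Lengths are in m, angles in rad, forces in N, time in s.
With the tool pointing down it reaches from about 0.4 to 0.875 m from the base axis. Payload 19.3 kg.
Tool frame: the origin (TCP) lies at the very end of the fingers, on their centre line; the grasp point (between the pads) lies 19 mm behind it; z points along the fingers, y is the line along which they close (so a half turn about z gives the same grasp; the last joint's range is limited). The gripper opens to 85 mm and grips with 20 to 120 N. Pads are 22 mm wide; open, the fingers measure 114 mm over their backs; the gripper's body (76 mm by 85 mm) begins 54 mm behind the grasp point. The pads swing forward as they close: fully open they stand 13 mm farther back than shut.
Start: joints at [-1.189, 0.521, -0.036, 1.599, 0.021, 1.021, -0.113], TCP at [0.273, 0.562, 0.195] pointing down, gripper open.
Joint ranges: [-2.91, 2.91], [-0.3, 2.13], [-1.5, 1.42], [0.17, 2.43], [-1.26, 4.41], [0.16, 1.93], [-2.52, 2.52]. Speed limits (rad/s): [1.89, 1.89, 2.39, 2.39, 3.01, 3.01, 3.01].

## Interface

Orientations are given as [roll, pitch, yaw] about the fixed x, y, z axes, in that order (R = Rz(yaw) Ry(pitch) Rx(roll)).
In Python, from workcell import bot gives the robot as it stands.
- The arm moves only by the shell command python3 -m crank 'ROWS' [FORCE]. ROWS is a JSON object of lists of equal length, an entry for each row: "travel": the shift along the world's x, y, z in cm, a list of three; "turn": the turn, a rotation vector about the world's x, y, z in degrees, a list of three; "gripper": the closure, from 0 (fully open) to 1 (shut). A call has exactly 5 rows; each row is the pose to reach, as a shift and turn from the pose commanded when the call began; what a row does not reach only later rows make up. A row lasts 1/10 s, in which the tool goes at most 50 mm and 8.59 degrees, less where a joint would pass 70% of its speed; a pose out of reach is approached as far as the arm can. A call with a gripper value outside its range is refused whole. The fingers move at their own pace and stop on an object; FORCE is the grip in N (left out, the last holds). Time passes only in rows, so rows that repeat a pose let the fingers close, or fill a call up. It gives the time, the measured TCP pose, the force, the opening and the grip force at its end, in the units of the state.
- bot.observe(): the state, without advancing time (a new reading comes with each control period).
- bot.grab_frame(name): name is "scene" or "top"; returns a dict with "pixels" (384x512x3 uint8, red, green, blue), "fx", "fy", "cx", "cy" (pixels), "extrinsics" (4x4, takes a point from world to camera coordinates). Camera axes: x right, y down, z forward; pixel columns grow to the right and rows downward; lengths in m; the calibration is good to about 2 mm. A picture is of the moment at which its call begins. There is no depth.
- bot.job_done(): hands the job in; it is judged then, once.
The state is a dict: "clock": time; "qpos": joint angles; "qd": joint speeds; "joint_efforts": joint torques, N m; "position": TCP position; "tool_rot": TCP orientation; "force": force on the tool from outside, world axes, zero at the start; "moment": the same for the moment, N m; "grip_width": finger opening in m; "finger_force": force on a finger pad.
Only numpy, scipy, OpenCV 4.12 (cv2) and the standard library are available. Lean on these libraries where they do the work, as an engineer would, in place of code of your own. Each camera call takes 0.05 s, during which the arm holds its last target. There are 200 camera calls.

## Working session

There is one attempt and no reset: what is moved stays moved. The work goes in short steps, Python scripts to look and compute and a shell command to move; the robot and the scene stay as the last step left them, time stands still between calls to the robot, and variables do not carry over. Pictures are saved under pics/ and viewed, at most 16 in all, crops included, and the job is handed in when it is done.

```bash
mkdir -p pics; cat > h.py <<'E'
import numpy as np, cv2
from workcell import bot
def snap(n,f):
    d=bot.grab_frame(n); cv2.imwrite(f'pics/{f}.png',d['pixels'][:,:,::-1]); np.savez(f'pics/{f}.npz',**d); return d
def ray(d,u,v,z):
    E=np.array(d['extrinsics']);R,t=E[:3,:3],E[:3,3];c=-R.T@t
    w=R.T@np.array([(u-d['cx'])/d['fx'],(v-d['cy'])/d['fy'],1]);return c+w*(z-c[2])/w[2]
def proj(d,p):
    E=np.array(d['extrinsics']);q=E[:3,:3]@np.array(p)+E[:3,3];return d['fx']*q[0]/q[2]+d['cx'],d['fy']*q[1]/q[2]+d['cy']
E
python3 - <<'E'
from h import *
for n in('top','scene'):
    d=snap(n,n+'0');E=np.array(d['extrinsics']);print(n,-E[:3,:3].T@E[:3,3],E[2,:3],d['fx'])
print(bot.observe())
E
```

```text
top [0.25982541 0.03344205 0.85522504] [ 0.29020184 -0.05749465 -0.95523675] 460.5699584320973
scene [ 0.06998221 -0.54024836  0.56555993] [ 0.52302599  0.60975226 -0.59552161] 410.3817572714662
{'clock': 0.1, 'qpos': array([-1.18919852,  0.52191476, -0.03634824,  1.59990852,  0.02121561,
        1.02112341, -0.1128018 ]), 'qd': array([ 0.00012348,  0.00025059,  0.00196626, -0.0017526 , -0.00117619,
        0.00110376, -0.00015598]), 'joint_efforts': array([ 2.10933256e-03, -9.28490710e+01,  1.98339298e+00, -3.70530117e+01,
        1.81324087e-02,  5.39156361e-03,  2.37860428e-05]), 'position': array([0.27274971, 0.56198987, 0.194723  ]), 'tool_rot': array([-3.14062670e+00,  7.04391190e-05,  2.68980754e+00]), 'force': array([ 0.13372054, -0.1139757 , -0.27099522]), 'moment': array([ 0.0140834 , -0.00721725, -0.04642936]), 'finger_force': 0.0, 'grip_width': 0.08559092713998617}
```

View pics/top0.png

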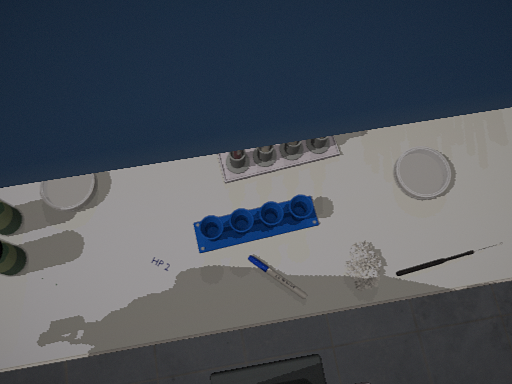

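View pics/scene0.png

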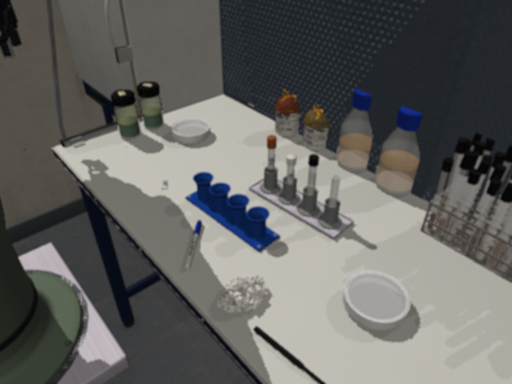

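The top view shows the blue block (wells near (212,228), (242,220), (271,214), (301,207)). Beyond it is the tray, with its far edge hidden by a dark overhanging shelf. The scene view shows the tube order from left: orange, short, black, plain. Next I'll measure, using enlarged crops.

```bash
python3 - <<'E'
import cv2
a=cv2.imread('pics/top0.png')[120:260,180:350]; b=cv2.imread('pics/scene0.png')[125:255,175:365]
a=cv2.convertScaleAbs(a,alpha=1.6)
cv2.imwrite('pics/c1.png',cv2.resize(a,None,fx=4,fy=4,interpolation=2)); cv2.imwrite('pics/c2.png',cv2.resize(b,None,fx=4,fy=4,interpolation=2))
E
```

```text
(no output)
```

View pics/c1.png

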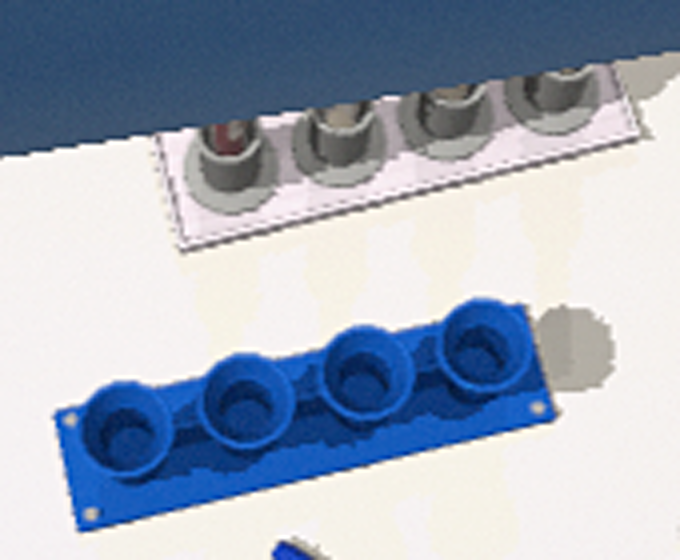

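View pics/c2.png

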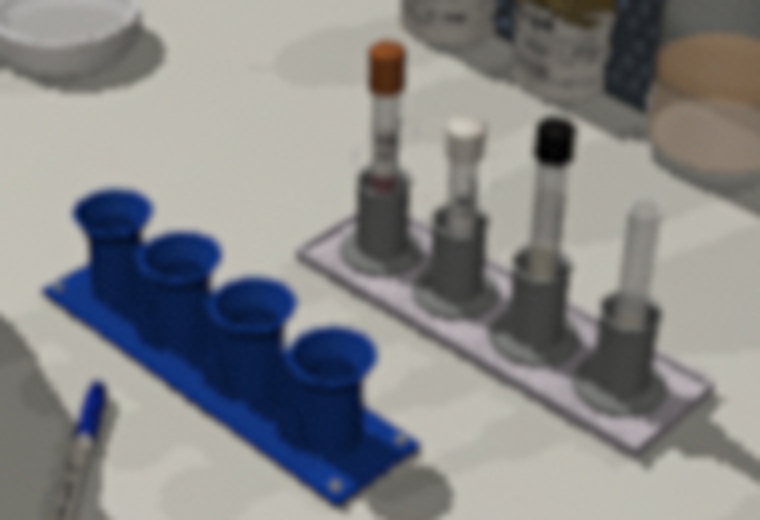

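The crops show the well mouths in top crop at (126,430), (246,401), (367,373), (485,346), and the tubes in scene crop with cap tops at (386,52), (466,126), (555,128), (645,207).

```bash
python3 - <<'E'
from h import *
T=np.load('pics/top0.npz');S=np.load('pics/scene0.npz')
t=lambda p:(180+(p[0]+.5)/4-.5,120+(p[1]+.5)/4-.5); s=lambda p:(175+(p[0]+.5)/4-.5,125+(p[1]+.5)/4-.5)
def P(n,d,f,pts,zs):
    q=np.array([ray(d,*f(p),z)[:2] for p,z in zip(pts,zs)]);print(n,q.round(4).tolist());return q
def fit(q):  # row fit: centre, yaw
    y=np.array([82.5,27.5,-27.5,-82.5][:len(q)])/1000;k=(y-y.mean())@(q-q.mean(0))/((y-y.mean())**2).sum()
    print('  centre',q.mean(0).round(4),'yaw',np.arctan2(-k[0],k[1]).round(4),'scale',np.linalg.norm(k).round(3))
fit(P('well top',T,t,[(126,430),(246,401),(367,373),(485,346)],[.06]*4))
fit(P('well scene',S,s,[(113,213),(179,258),(252,305),(332,355)],[.06]*4))
fit(P('stand rim scene',S,s,[(385,180),(460,217),(541,262),(630,308)],[.056]*4))
fit(P('tube tops',S,s,[(386,52),(466,126),(555,128),(645,207)],[.138,.115,.139,.118]))
fit(P('stand rim top',T,t,[(229,143),(345,122),(448,102),(553,78)],[.056]*4))
P('tray corners scene',S,s,[(300,255),(640,450),(712,388)],[.01]*3)
P('tray near corners top',T,t,[(183,247),(640,136)],[.01]*2)
for z in(.3,.4,.5,.6):P(f'shelf edge z{z}',T,t,[(0,155),(680,55)],[z,z])
E
```

```text
well top [[0.4529, 0.0694], [0.457, 0.015], [0.4605, -0.0403], [0.4639, -0.0948]]
  centre [ 0.4586 -0.0127] yaw 0.0662 scale 0.998
well scene [[0.4535, 0.0681], [0.4561, 0.0134], [0.4601, -0.041], [0.4649, -0.0953]]
  centre [ 0.4586 -0.0137] yaw 0.0701 scale 0.993
stand rim scene [[0.5882, 0.0007], [0.5946, -0.0512], [0.598, -0.1066], [0.6035, -0.1613]]
  centre [ 0.5961 -0.0796] yaw 0.0912 scale 0.989
tube tops [[0.5855, 0.0001], [0.5928, -0.053], [0.5962, -0.1083], [0.6027, -0.162]]
  centre [ 0.5943 -0.0808] yaw 0.1015 scale 0.99
stand rim top [[0.5813, 0.0025], [0.5826, -0.0527], [0.5844, -0.1022], [0.5881, -0.1535]]
  centre [ 0.5841 -0.0765] yaw 0.0431 scale 0.942
tray corners scene [[0.5476, 0.0258], [0.5704, -0.2027], [0.6332, -0.197]]
tray near corners top [[0.5502, 0.0314], [0.5693, -0.2001]]
shelf edge z0.3 [[0.4915, 0.0855], [0.4889, -0.1394]]
shelf edge z0.4 [[0.4498, 0.0761], [0.4477, -0.1083]]
shelf edge z0.5 [[0.408, 0.0667], [0.4064, -0.0772]]
shelf edge z0.6 [[0.3663, 0.0574], [0.3651, -0.046]]
```

```bash
python3 -m crank '{"travel":[[1,-2,0],[2,-4,0],[3,-6,0],[4,-8,0],[5,-10,0]],"turn":[[0,0,-6],[0,0,-12],[0,0,-18],[0,0,-24],[0,0,-30]],"gripper":[0,0,0,0,0]}' 40
python3 - <<'E'
from h import *
T=np.load('pics/top0.npz');S=np.load('pics/scene0.npz')
for n,u in dict(can=(130,134),can2=(152,122),bot1=(357,166),bot2=(398,192),jar=(316,146),jar0=(287,133)).items():
    b=ray(S,*u,0);print(n,b.round(3))
    print('  v by z',[(z,np.round(proj(S,[b[0],b[1],z])).tolist()) for z in(.1,.15,.2,.25)])
for z in(.3,.4,.5,.6,.7):
    a=ray(T,180,158,z);b=ray(T,350,133,z);print(z,[np.round(proj(S,a+(b-a)*k)).tolist() for k in(-1,0,1,2)])
E
```

```text
clock: 0.6
position: [0.3231, 0.4613, 0.195]
tool_rot: [-3.141, 0.0, 2.162]
force: [-0.0, 0.1, -0.0]
grip_width: 0.0856
finger_force: 0.0
can [0.467 0.447 0.   ]
  v by z [(0.1, [123.0, 101.0]), (0.15, [120.0, 83.0]), (0.2, [116.0, 64.0]), (0.25, [112.0, 44.0])]
can2 [0.55 0.47 0.  ]
  v by z [(0.1, [147.0, 90.0]), (0.15, [144.0, 72.0]), (0.2, [141.0, 54.0]), (0.25, [138.0, 35.0])]
bot1 [ 0.817 -0.067  0.   ]
  v by z [(0.1, [363.0, 130.0]), (0.15, [367.0, 111.0]), (0.2, [371.0, 90.0]), (0.25, [375.0, 68.0])]
bot2 [ 0.802 -0.194  0.   ]
  v by z [(0.1, [408.0, 155.0]), (0.15, [413.0, 134.0]), (0.2, [419.0, 112.0]), (0.25, [426.0, 88.0])]
jar [0.812 0.064 0.   ]
  v by z [(0.1, [320.0, 112.0]), (0.15, [322.0, 93.0]), (0.2, [324.0, 73.0]), (0.25, [326.0, 52.0])]
jar0 [0.803 0.164 0.   ]
  v by z [(0.1, [289.0, 100.0]), (0.15, [290.0, 82.0]), (0.2, [291.0, 63.0]), (0.25, [292.0, 43.0])]
0.3 [[146.0, 33.0], [205.0, 60.0], [290.0, 100.0], [424.0, 162.0]]
0.4 [[131.0, -10.0], [183.0, 8.0], [256.0, 33.0], [367.0, 71.0]]
0.5 [[111.0, -68.0], [155.0, -61.0], [214.0, -51.0], [299.0, -36.0]]
0.6 [[84.0, -149.0], [117.0, -153.0], [160.0, -158.0], [217.0, -165.0]]
0.7 [[42.0, -270.0], [63.0, -285.0], [87.0, -302.0], [118.0, -323.0]]
```

```bash
python3 -m crank '{"travel":[[3,-5,0],[6,-10,0],[9,-15,0],[11,-20,0],[13,-25,0]],"turn":[[0,0,-6],[0,0,-12],[0,0,-18],[0,0,-24],[0,0,-29.3]],"gripper":[0,0,0,0,0]}'
python3 - <<'E'
from h import *
snap('top','top1');snap('scene','scene1');o=bot.observe();print(o['position'],o['qpos'],o['joint_efforts'])
a=cv2.imread('pics/top1.png');b=cv2.imread('pics/scene1.png');cv2.imwrite('pics/m1.png',cv2.resize(np.hstack([a,b]),(800,300)))
E
```

```text
clock: 1.1
position: [0.4409, 0.2402, 0.1951]
tool_rot: [-3.142, 0.0, 1.651]
force: [0.8, 1.3, 0.4]
grip_width: 0.0852
finger_force: 0.0
[0.44251131 0.23593875 0.1953813 ] [-0.83825338  0.3365653   0.29116225  1.93099283 -0.11970244  0.89110922
 -0.41444876] [ 4.66758683e+00 -6.74517918e+01  8.66947800e+00 -3.20360541e+01
 -6.41267071e-02 -1.34388534e-01  4.36006626e-01]
```

View pics/m1.png

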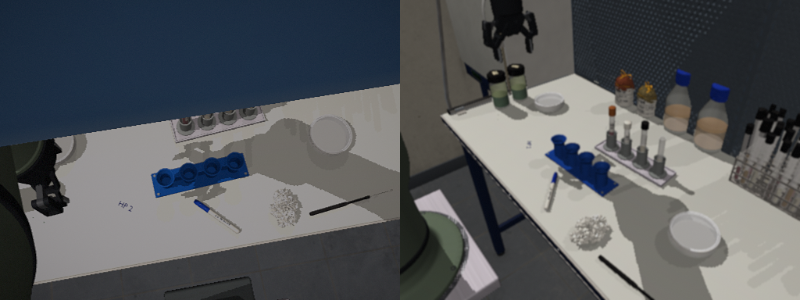

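The gripper is clear of everything so far: left of the block, below the shelf edge. Continuing to above the orange tube.

```bash
python3 -m crank '{"travel":[[1.5,-3,0],[3.5,-7,-0.5],[5.5,-11,-1],[7.5,-15,-1.5],[9,-18,-2]],"turn":[[0,0,0],[0,0,0],[0,0,0],[0,0,0],[0,0,0]],"gripper":[0,0,0,0,0]}'
python3 -m crank '{"travel":[[1,-1,0],[2,-2,0],[3,-3,0],[4,-4,0],[5,-5,0]],"turn":[[0,0,0],[0,0,0],[0,0,0],[0,0,0],[0,0,0]],"gripper":[0,0,0,0,0]}'
python3 - <<'E'
from h import *
snap('top','top2');snap('scene','scene2');o=bot.observe();print(o['position'],o['tool_rot'],o['joint_efforts'].round(1))
a=cv2.imread('pics/top2.png');b=cv2.imread('pics/scene2.png');cv2.imwrite('pics/m2.png',cv2.resize(np.hstack([a,b]),(800,300)))
E
```

```text
clock: 1.7
position: [0.531, 0.0595, 0.1749]
tool_rot: [3.142, 0.001, 1.653]
force: [-0.4, -0.0, 0.6]
grip_width: 0.0854
finger_force: 0.0
clock: 2.2
position: [0.5811, 0.0121, 0.1753]
tool_rot: [3.142, -0.0, 1.656]
force: [0.0, 0.5, 0.5]
grip_width: 0.085
finger_force: 0.0
[0.58146049 0.01075998 0.1751645 ] [3.14119946e+00 7.03483069e-04 1.65357493e+00] [  0.5 -82.1   8.9 -35.3  -0.1   0.2   0.6]
```

View pics/m2.png

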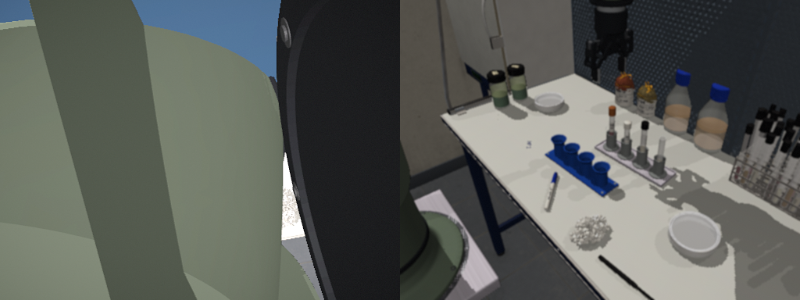

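The wrist and arm are in front of the top camera; the scene view shows the gripper just above and behind the orange tube, in free air. Descending around it.

```bash
python3 -m crank '{"travel":[[0.2,-0.5,0],[0.5,-0.9,0],[0.5,-0.9,-2],[0.5,-0.9,-4],[0.5,-0.9,-4]],"turn":[[0,0,0],[0,0,0],[0,0,0],[0,0,0],[0,0,0]],"gripper":[0,0,0,0,0]}'
python3 - <<'E'
from h import *
d=snap('scene','scene3');o=bot.observe();p=o['position'];print(p,o['tool_rot'],o['grip_width'])
print(proj(d,p),proj(d,[.5864,.0014,.138]))
a=d['pixels'][60:220,200:400,::-1];cv2.imwrite('pics/c3.png',cv2.resize(a,None,fx=3,fy=3,interpolation=2))
E
```

```text
clock: 2.8
position: [0.584, 0.0033, 0.1333]
tool_rot: [-3.138, -0.0, 1.655]
force: [-0.5, 0.5, 0.3]
grip_width: 0.0851
finger_force: 0.0
[0.58478029 0.00316332 0.13471558] [-3.13980953e+00  4.77412312e-05  1.65499785e+00] 0.08493082641111657
(np.float64(269.8650157246581), np.float64(138.5554566535026)) (np.float64(271.04895638815884), np.float64(137.24680265216998))
```

View pics/c3.png

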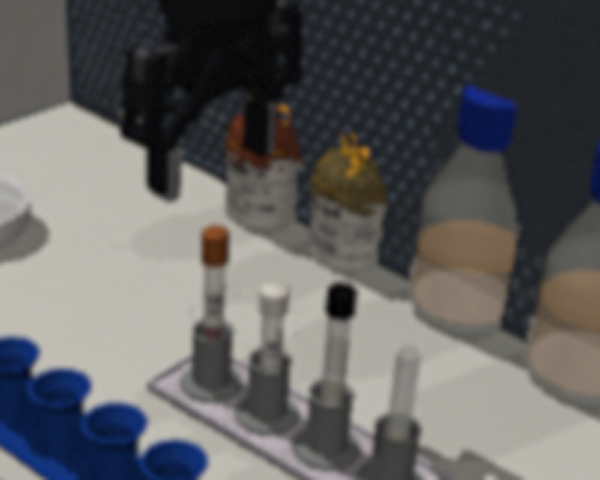

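The open fingers straddle the orange cap: finger tips at (163,190) and (260,150) in the crop, with the cap at (214,235) midway below. Going down and gripping.

```bash
python3 -m crank '{"travel":[[0.1,-0.1,-2],[0.1,-0.1,-4],[0.1,-0.1,-5.9],[0.1,-0.1,-5.9],[0.1,-0.1,-5.9]],"turn":[[0,0,0],[0,0,0],[0,0,0],[0,0,0],[0,0,0]],"gripper":[0,0,0,0,0]}'
python3 -m crank '{"travel":[[0,0,0],[0,0,0],[0,0,0],[0,0,0],[0,0,0]],"turn":[[0,0,0],[0,0,0],[0,0,0],[0,0,0],[0,0,0]],"gripper":[1,1,1,1,1]}' 40
python3 -m crank '{"travel":[[0,0,0],[0,0,0],[0,0,0],[0,0,0],[0,0,0]],"turn":[[0,0,0],[0,0,0],[0,0,0],[0,0,0],[0,0,0]],"gripper":[1,1,1,1,1]}' 40
```

```text
clock: 3.35
position: [0.5868, 0.0021, 0.0773]
tool_rot: [3.141, 0.0, 1.655]
force: [-0.7, -0.3, 0.7]
grip_width: 0.0854
finger_force: 0.0
clock: 3.85
position: [0.5867, 0.0022, 0.0766]
tool_rot: [3.141, -0.0, 1.655]
force: [0.9, -0.4, 3.4]
grip_width: 0.0188
finger_force: 38.9
clock: 4.35
position: [0.5867, 0.0021, 0.0765]
tool_rot: [3.141, 0.0, 1.655]
force: [1.0, -0.9, 6.4]
grip_width: 0.0189
finger_force: 39.2
```

```bash
python3 -m crank '{"travel":[[0,0,1],[0,0,2.5],[0,0,4.5],[0,0,6.5],[0,0,7]],"turn":[[0,0,0],[0,0,0],[0,0,0],[0,0,0],[0,0,0]],"gripper":[1,1,1,1,1]}'
python3 -m crank '{"travel":[[-2,0,0],[-4,-0.5,0],[-6,-2,0],[-6.2,-4,0],[-6.2,-6,0]],"turn":[[0,0,0],[0,0,0],[0,0,0],[0,0,0],[0,0,0]],"gripper":[1,1,1,1,1]}'
python3 - <<'E'
from h import *
d=snap('scene','scene4');o=bot.observe();p=o['position'];print(p,o['tool_rot'],o['grip_width'],o['force'],o['finger_force'])
a=d['pixels'][60:260,170:420,::-1];cv2.imwrite('pics/c4.png',cv2.resize(a,None,fx=3,fy=3,interpolation=2))
E
```

```text
clock: 4.85
position: [0.5874, 0.002, 0.1493]
tool_rot: [3.138, -0.0, 1.655]
force: [0.2, -1.0, -0.4]
grip_width: 0.0189
finger_force: 39.2
clock: 5.35
position: [0.5237, -0.0583, 0.1467]
tool_rot: [3.141, -0.0, 1.655]
force: [0.2, 0.4, 0.3]
grip_width: 0.0184
finger_force: 39.2
[ 0.52380252 -0.06198852  0.14686599] [3.14122324e+00 1.34569850e-03 1.65201869e+00] 0.0188773276977225 [-1.11974611 -5.10736375 -1.34503419] 39.19211268424988
```

View pics/c4.png

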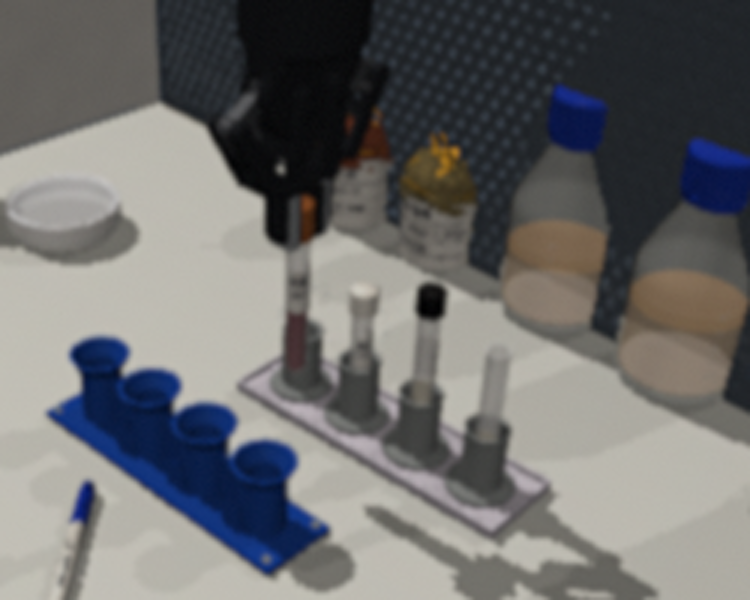

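The tube hangs upright in the grip, its foot at about pixel (268,183). Moving above the rightmost well and checking the foot.

```bash
python3 -c "
from h import *
d=np.load('pics/scene4.npz');print(ray(d,268,182,.0814))"
python3 -m crank '{"travel":[[-1,-2,0],[-2,-3.35,0],[-4,-3.35,0],[-6,-3.35,0],[-6,-3.35,0]],"turn":[[0,0,0],[0,0,0],[0,0,0],[0,0,0],[0,0,0]],"gripper":[1,1,1,1,1]}'
python3 - <<'E'
from h import *
d=snap('scene','scene5');o=bot.observe();p=o['position'];print(p,o['tool_rot'],o['grip_width'],o['force'],proj(d,[p[0],p[1],p[2]-.0655]))
a=d['pixels'][100:260,160:360,::-1];cv2.imwrite('pics/c5.png',cv2.resize(a,None,fx=4,fy=4,interpolation=2)[:600])
E
```

```text
[ 0.52799834 -0.05483509  0.0814    ]
clock: 5.9
position: [0.4619, -0.0916, 0.1464]
tool_rot: [-3.14, -0.001, 1.654]
force: [-0.8, 0.2, 0.2]
grip_width: 0.0186
finger_force: 39.2
[ 0.46358935 -0.09141896  0.14658949] [ 3.14142014e+00 -3.97981244e-04  1.65434400e+00] 0.01889018093893195 [-0.41911068  0.3603857  -0.21540476] (np.float64(255.78910016567602), np.float64(204.04296404266756))
```

View pics/c5.png

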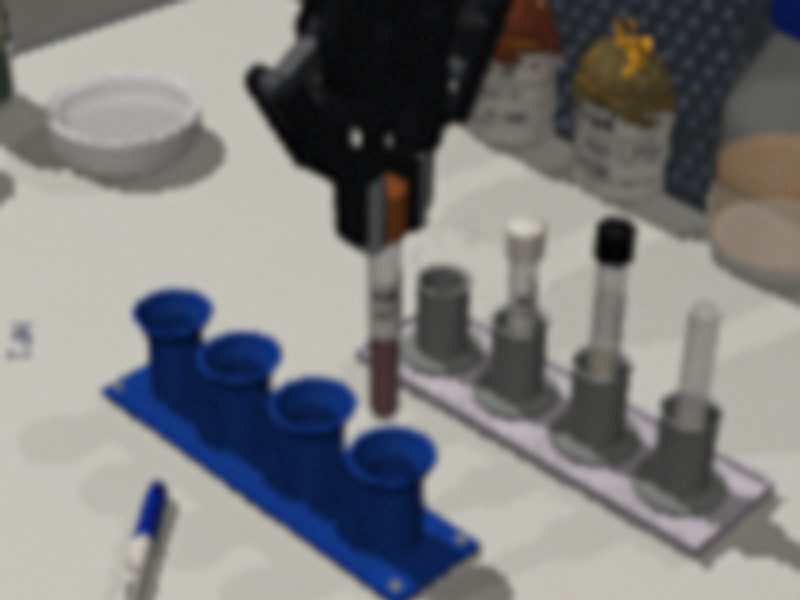

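The tube is upright, its foot at pixel (255.7,202.4), which matches the prediction from the TCP. Shifting 4 mm in y, then lowering.

```bash
python3 -m crank '{"travel":[[0.05,-0.2,0],[0.05,-0.4,0],[0.05,-0.4,-1],[0.05,-0.4,-2],[0.05,-0.4,-3]],"turn":[[0,0,0],[0,0,0],[0,0,0],[0,0,0],[0,0,0]],"gripper":[1,1,1,1,1]}'
python3 -m crank '{"travel":[[0,0,-1],[0,0,-2],[0,0,-3],[0,0,-3.3],[0,0,-3.5]],"turn":[[0,0,0],[0,0,0],[0,0,0],[0,0,0],[0,0,0]],"gripper":[1,1,1,1,1]}'
python3 -m crank '{"travel":[[0,0,0],[0,0,-0.1],[0,0,-0.2],[0,0,-0.2],[0,0,-0.2]],"turn":[[0,0,0],[0,0,0],[0,0,0],[0,0,0],[0,0,0]],"gripper":[1,1,1,1,1]}'
```

```text
clock: 6.45
position: [0.4646, -0.0953, 0.1149]
tool_rot: [-3.141, -0.0, 1.655]
force: [-0.6, 1.1, -1.0]
grip_width: 0.0187
finger_force: 39.2
clock: 6.95
position: [0.4647, -0.0955, 0.0808]
tool_rot: [-3.141, -0.0, 1.655]
force: [0.3, -0.2, -0.9]
grip_width: 0.0189
finger_force: 39.2
clock: 7.45
position: [0.4649, -0.0954, 0.0793]
tool_rot: [3.141, -0.0, 1.655]
force: [0.4, -0.8, -0.3]
grip_width: 0.019
finger_force: 39.2
```

```bash
python3 -m crank '{"travel":[[0,0,-0.1],[0,0,-0.2],[0,0,-0.25],[0,0,-0.25],[0,0,-0.25]],"turn":[[0,0,0],[0,0,0],[0,0,0],[0,0,0],[0,0,0]],"gripper":[1,1,1,1,1]}'
python3 -m crank '{"travel":[[0,0,-0.05],[0,0,-0.1],[0,0,-0.15],[0,0,-0.15],[0,0,-0.15]],"turn":[[0,0,0],[0,0,0],[0,0,0],[0,0,0],[0,0,0]],"gripper":[1,1,1,1,1]}'
```

```text
clock: 7.95
position: [0.4648, -0.0954, 0.0767]
tool_rot: [-3.141, -0.0, 1.655]
force: [-0.6, -0.3, -1.0]
grip_width: 0.0192
finger_force: 39.2
clock: 8.45
position: [0.4659, -0.0956, 0.0763]
tool_rot: [3.139, 0.0, 1.654]
force: [-2.7, 0.4, 25.6]
grip_width: 0.0189
finger_force: 41.7
```

Contact at the expected height: the tube is on the floor of the well. Releasing and backing up.

```bash
python3 -m crank '{"travel":[[0,0,0.05],[0,0,0.1],[0,0,0.1],[0,0,0.1],[0,0,0.1]],"turn":[[0,0,0],[0,0,0],[0,0,0],[0,0,0],[0,0,0]],"gripper":[1,1,0,0,0]}'
python3 -m crank '{"travel":[[0,0,0],[0,0,1],[0,0,3],[0,0,6],[0,0,9]],"turn":[[0,0,0],[0,0,0],[0,0,0],[0,0,0],[0,0,0]],"gripper":[0,0,0,0,0]}'
```

```text
clock: 8.95
position: [0.4647, -0.0953, 0.0761]
tool_rot: [-3.141, -0.0, 1.655]
force: [0.8, -0.1, 0.2]
grip_width: 0.0616
finger_force: 0.0
clock: 9.45
position: [0.4645, -0.0956, 0.1678]
tool_rot: [-3.141, 0.0, 1.654]
force: [-0.0, -0.3, -0.0]
grip_width: 0.0853
finger_force: 0.0
```

```bash
python3 -m crank '{"travel":[[3,1,0],[6,2,0],[9,3,0],[11.5,4,0],[12.7,4.2,0]],"turn":[[0,0,0],[0,0,0],[0,0,0],[0,0,0],[0,0,0]],"gripper":[0,0,0,0,0]}'
python3 - <<'E'
from h import *
d=snap('scene','scene6');o=bot.observe();p=o['position'];print(p,o['tool_rot'],o['grip_width'])
a=d['pixels'][60:260,170:420,::-1];cv2.imwrite('pics/c6.png',cv2.resize(a,None,fx=3,fy=3,interpolation=2))
E
```

```text
clock: 9.95
position: [0.5936, -0.0519, 0.1666]
tool_rot: [3.141, -0.0, 1.657]
force: [-0.5, 0.3, -0.0]
grip_width: 0.0854
finger_force: 0.0
[ 0.59428499 -0.05207467  0.1665586 ] [3.14071567e+00 1.69953347e-04 1.65649933e+00] 0.08539020194628262
```

View pics/c6.png

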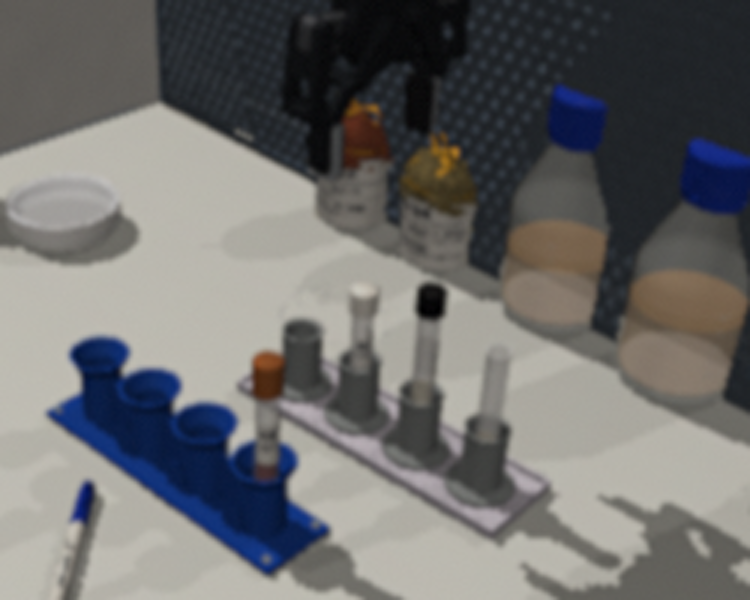

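Orange stands in the rightmost well and the gripper is above the short tube. Descending to grip it.

```bash
python3 -m crank '{"travel":[[-0.1,-0.1,0],[-0.25,-0.1,-1],[-0.25,-0.1,-3],[-0.25,-0.1,-5],[-0.25,-0.1,-6]],"turn":[[0,0,0],[0,0,0],[0,0,0],[0,0,0],[0,0,0]],"gripper":[0,0,0,0,0]}'
python3 -m crank '{"travel":[[0,0,-1],[0,0,-2.5],[0,0,-3.8],[0,0,-3.8],[0,0,-3.8]],"turn":[[0,0,0],[0,0,0],[0,0,0],[0,0,0],[0,0,0]],"gripper":[0,0,0,0,0]}'
```

```text
clock: 10.5
position: [0.5877, -0.0547, 0.1046]
tool_rot: [-3.139, -0.0, 1.654]
force: [-1.2, 0.6, 0.3]
grip_width: 0.0856
finger_force: 0.0
clock: 11.0
position: [0.5893, -0.0545, 0.0681]
tool_rot: [-3.141, 0.0, 1.655]
force: [0.3, -0.4, 0.6]
grip_width: 0.0854
finger_force: 0.0
```

```bash
python3 -m crank '{"travel":[[0.2,0.1,0],[0.2,0.1,0],[0.2,0.1,0],[0.2,0.1,0],[0.2,0.1,0]],"turn":[[0,0,0],[0,0,0],[0,0,0],[0,0,0],[0,0,0]],"gripper":[0,1,1,1,1]}'
python3 -m crank '{"travel":[[0,0,0],[0,0,0],[0,0,0],[0,0,0],[0,0,0]],"turn":[[0,0,0],[0,0,0],[0,0,0],[0,0,0],[0,0,0]],"gripper":[1,1,1,1,1]}'
python3 -m crank '{"travel":[[0,0,1],[0,0,2.5],[0,0,4.5],[0,0,6.5],[0,0,7.5]],"turn":[[0,0,0],[0,0,0],[0,0,0],[0,0,0],[0,0,0]],"gripper":[1,1,1,1,1]}'
```

```text
clock: 11.5
position: [0.5914, -0.0534, 0.0683]
tool_rot: [3.141, -0.0, 1.655]
force: [-0.5, -0.1, -0.2]
grip_width: 0.0282
finger_force: 0.0
clock: 12.0
position: [0.5915, -0.0534, 0.0684]
tool_rot: [3.141, 0.0, 1.655]
force: [-0.9, -0.1, 5.0]
grip_width: 0.018
finger_force: 39.1
clock: 12.5
position: [0.5921, -0.0535, 0.1458]
tool_rot: [3.139, 0.0, 1.655]
force: [-0.4, 0.8, -0.1]
grip_width: 0.0181
finger_force: 39.1
```

```bash
python3 -m crank '{"travel":[[-3,0.3,0],[-6,0.6,0],[-9,0.9,0],[-12,1.2,0],[-13.1,1.3,0]],"turn":[[0,0,0],[0,0,0],[0,0,0],[0,0,0],[0,0,0]],"gripper":[1,1,1,1,1]}'
python3 - <<'E'
from h import *
d=snap('scene','scene7');o=bot.observe();p=o['position'];print(p,o['tool_rot'],o['grip_width'],proj(d,[p[0],p[1],p[2]-.0575]))
a=d['pixels'][100:260,160:360,::-1];cv2.imwrite('pics/c7.png',cv2.resize(a,None,fx=3,fy=3,interpolation=2)[:600])
E
```

```text
clock: 13.0
position: [0.4578, -0.0402, 0.1435]
tool_rot: [-3.141, -0.001, 1.655]
force: [-0.1, -0.5, 0.8]
grip_width: 0.0179
finger_force: 39.1
[ 0.45776433 -0.04014482  0.14362049] [-3.14084077e+00 -7.30129087e-04  1.65466649e+00] 0.018139849254910564 (np.float64(236.0965783207937), np.float64(190.5937070698478))
```

View pics/c7.png

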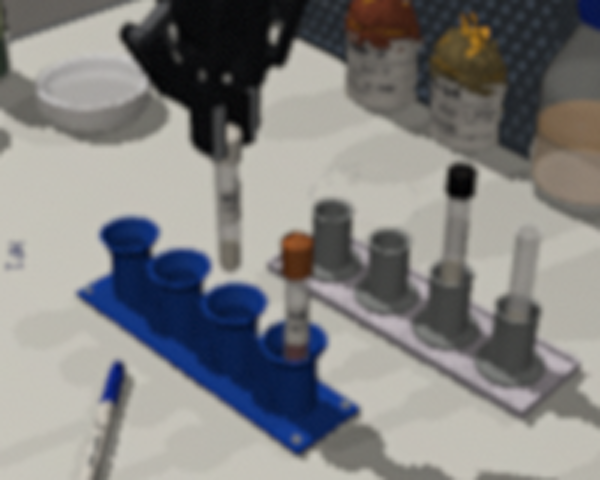

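The short tube is upright above the second well from the right; its foot is at (236,188) as predicted. Lowering.

```bash
python3 -m crank '{"travel":[[0.2,0,0],[0.2,0,0],[0.2,0,-1.5],[0.2,0,-3],[0.2,0,-4]],"turn":[[0,0,0],[0,0,0],[0,0,0],[0,0,0],[0,0,0]],"gripper":[1,1,1,1,1]}'
python3 -m crank '{"travel":[[0,0,-1],[0,0,-2],[0,0,-3],[0,0,-3.2],[0,0,-3.2]],"turn":[[0,0,0],[0,0,0],[0,0,0],[0,0,0],[0,0,0]],"gripper":[1,1,1,1,1]}'
```

```text
clock: 13.55
position: [0.4629, -0.0405, 0.1022]
tool_rot: [-3.141, 0.0, 1.655]
force: [0.2, 0.1, -0.0]
grip_width: 0.0183
finger_force: 39.1
clock: 14.05
position: [0.4622, -0.0405, 0.0709]
tool_rot: [-3.141, 0.0, 1.655]
force: [0.1, -0.1, -0.9]
grip_width: 0.0177
finger_force: 39.1
```

```bash
python3 -m crank '{"travel":[[-0.15,0,-0.1],[-0.15,0,-0.2],[-0.15,0,-0.25],[-0.15,0,-0.25],[-0.15,0,-0.25]],"turn":[[0,0,0],[0,0,0],[0,0,0],[0,0,0],[0,0,0]],"gripper":[1,1,1,1,1]}'
python3 -m crank '{"travel":[[0,0,-0.05],[0,0,-0.1],[0,0,-0.1],[0,0,-0.1],[0,0,-0.1]],"turn":[[0,0,0],[0,0,0],[0,0,0],[0,0,0],[0,0,0]],"gripper":[1,1,1,1,1]}'
```

```text
clock: 14.55
position: [0.4609, -0.0404, 0.0688]
tool_rot: [3.141, -0.0, 1.655]
force: [-0.4, -0.3, -0.8]
grip_width: 0.0178
finger_force: 39.1
clock: 15.05
position: [0.4615, -0.0404, 0.0682]
tool_rot: [3.14, 0.0, 1.655]
force: [-0.1, 0.3, 12.5]
grip_width: 0.018
finger_force: 40.3
```

```bash
python3 -m crank '{"travel":[[0,0,0],[0,0,0],[0,0,0],[0,0,0],[0,0,0]],"turn":[[0,0,0],[0,0,0],[0,0,0],[0,0,0],[0,0,0]],"gripper":[1,0,0,0,0]}'
python3 -m crank '{"travel":[[0,0,0],[0,0,1],[0,0,3.5],[0,0,7],[0,0,10]],"turn":[[0,0,0],[0,0,0],[0,0,0],[0,0,0],[0,0,0]],"gripper":[0,0,0,0,0]}'
python3 -m crank '{"travel":[[3,-1,0],[6,-2.5,0],[9,-4.5,0],[12,-6,0],[13.3,-6.8,0]],"turn":[[0,0,0],[0,0,0],[0,0,0],[0,0,0],[0,0,0]],"gripper":[0,0,0,0,0]}'
python3 -m crank '{"travel":[[0,0,0],[0,0,-1],[0,0,-2],[0,0,-3],[0,0,-3]],"turn":[[0,0,0],[0,0,0],[0,0,0],[0,0,0],[0,0,0]],"gripper":[0,0,0,0,0]}'
```

```text
clock: 15.55
position: [0.4607, -0.0404, 0.0676]
tool_rot: [-3.141, -0.0, 1.655]
force: [-0.2, 0.3, 0.9]
grip_width: 0.075
finger_force: 0.0
clock: 16.05
position: [0.4607, -0.0406, 0.1697]
tool_rot: [3.141, 0.0, 1.654]
force: [0.4, 0.1, -0.2]
grip_width: 0.0852
finger_force: 0.0
clock: 16.55
position: [0.5957, -0.1098, 0.1683]
tool_rot: [3.141, 0.001, 1.654]
force: [-0.8, 0.1, 0.1]
grip_width: 0.0855
finger_force: 0.0
clock: 17.05
position: [0.5927, -0.1078, 0.1361]
tool_rot: [-3.139, -0.001, 1.655]
force: [-0.2, -0.4, 0.6]
grip_width: 0.0856
finger_force: 0.0
```

```bash
python3 -m crank '{"travel":[[0.2,0,0],[0.2,0,-1.5],[0.2,0,-3.5],[0.2,0,-5.9],[0.2,0,-5.9]],"turn":[[0,0,0],[0,0,0],[0,0,0],[0,0,0],[0,0,0]],"gripper":[0,0,0,0,0]}'
python3 -c "
from h import *
o=bot.observe();print(o['position'],o['force'])
d=snap('scene','scene8');cv2.imwrite('pics/c8.png',cv2.resize(d['pixels'][60:260,170:420,::-1],None,fx=3,fy=3,interpolation=2))"
```

```text
clock: 17.55
position: [0.5941, -0.108, 0.0759]
tool_rot: [-3.137, -0.001, 1.655]
force: [-0.1, -0.9, -0.6]
grip_width: 0.0853
finger_force: 0.0
[ 0.59413517 -0.10796609  0.07589595] [-0.11828133 -0.94080588 -0.61323805]
```

View pics/c8.png

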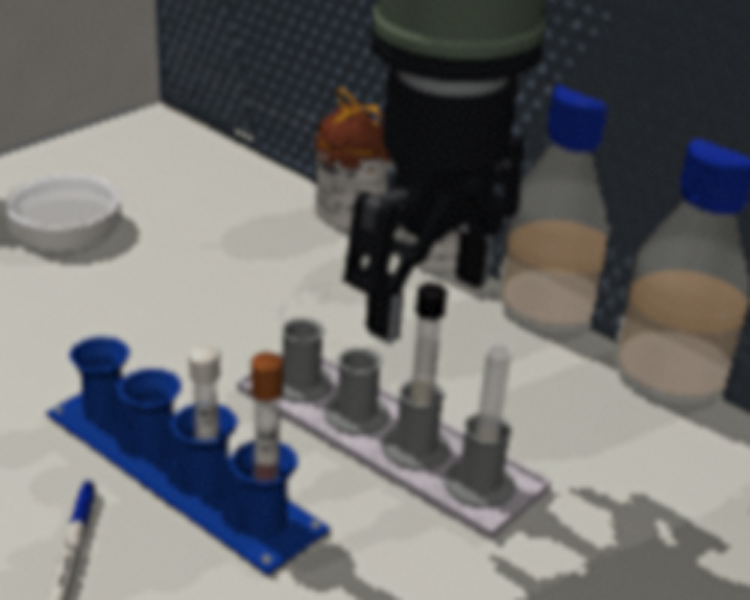

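The short and orange tubes stand in their wells, and the fingers straddle the black tube. Gripping and lifting.

```bash
python3 -m crank '{"travel":[[0.2,0,0],[0.2,0,0],[0.2,0,0],[0.2,0,0],[0.2,0,0]],"turn":[[0,0,0],[0,0,0],[0,0,0],[0,0,0],[0,0,0]],"gripper":[0,0,1,1,1]}'
python3 -m crank '{"travel":[[0,0,0],[0,0,0],[0,0,0],[0,0,0],[0,0,0]],"turn":[[0,0,0],[0,0,0],[0,0,0],[0,0,0],[0,0,0]],"gripper":[1,1,1,1,1]}'
python3 -m crank '{"travel":[[0,0,1],[0,0,2.5],[0,0,4.5],[0,0,6.5],[0,0,7.5]],"turn":[[0,0,0],[0,0,0],[0,0,0],[0,0,0],[0,0,0]],"gripper":[1,1,1,1,1]}'
```

```text
clock: 18.1
position: [0.5979, -0.1084, 0.079]
tool_rot: [3.141, 0.0, 1.655]
force: [-0.3, -0.6, 0.1]
grip_width: 0.0441
finger_force: 0.0
clock: 18.6
position: [0.598, -0.1084, 0.0789]
tool_rot: [3.141, 0.0, 1.655]
force: [0.7, 0.8, 5.1]
grip_width: 0.0188
finger_force: 39.1
clock: 19.1
position: [0.5986, -0.1086, 0.1563]
tool_rot: [3.139, 0.0, 1.655]
force: [-0.6, 0.2, 0.2]
grip_width: 0.0187
finger_force: 39.1
```

```bash
python3 -m crank '{"travel":[[-3,0,0],[-5.5,1,0],[-7,4,0],[-7.2,8,0],[-7.2,11,0]],"turn":[[0,0,0],[0,0,0],[0,0,0],[0,0,0],[0,0,0]],"gripper":[1,1,1,1,1]}'
python3 -m crank '{"travel":[[0,1,0],[0,1.3,0],[0,1.3,0],[0,1.3,0],[0,1.3,0]],"turn":[[0,0,0],[0,0,0],[0,0,0],[0,0,0],[0,0,0]],"gripper":[1,1,1,1,1]}'
```

```text
clock: 19.6
position: [0.5252, 0.0036, 0.1543]
tool_rot: [3.141, -0.001, 1.655]
force: [1.5, 0.2, -0.3]
grip_width: 0.0185
finger_force: 39.2
clock: 20.1
position: [0.5258, 0.0134, 0.1537]
tool_rot: [-3.141, 0.0, 1.653]
force: [0.0, -0.1, 0.5]
grip_width: 0.0187
finger_force: 39.2
```

```bash
python3 -m crank '{"travel":[[-2,0,0],[-4,0.1,0],[-6,0.1,0],[-6.9,0.1,0],[-6.9,0.1,0]],"turn":[[0,0,0],[0,0,0],[0,0,0],[0,0,0],[0,0,0]],"gripper":[1,1,1,1,1]}'
python3 - <<'E'
from h import *
d=snap('scene','scene9');o=bot.observe();p=o['position'];print(p,o['tool_rot'],o['grip_width'],proj(d,[p[0],p[1],p[2]-.0679]))
a=d['pixels'][100:260,160:360,::-1];cv2.imwrite('pics/c9.png',cv2.resize(a,None,fx=3,fy=3,interpolation=2)[:600])
E
```

```text
clock: 20.6
position: [0.4565, 0.0153, 0.1539]
tool_rot: [3.141, -0.0, 1.654]
force: [0.4, -0.4, -0.1]
grip_width: 0.0186
finger_force: 39.2
[0.45738057 0.0154639  0.15397752] [ 3.14081845e+00 -1.26219939e-04  1.65454430e+00] 0.018532010988009127 (np.float64(218.6232590871305), np.float64(178.0586932156305))
```

View pics/c9.png

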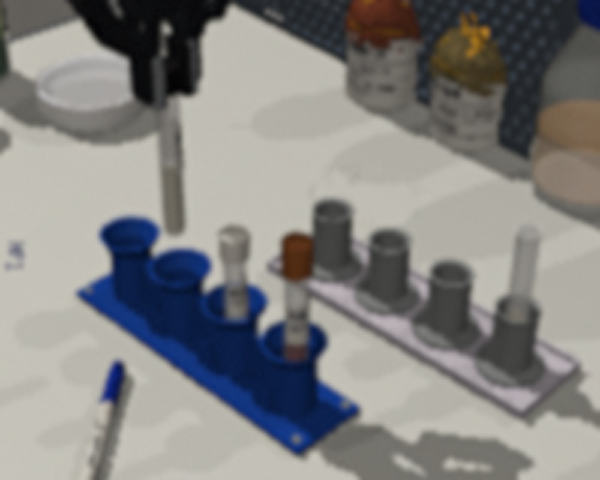

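The black tube hangs above the third well, its foot at (218,177), within 1 px of prediction. Lowering.

```bash
python3 -m crank '{"travel":[[0,-0.1,0],[0,-0.1,-1],[0,-0.1,-2],[0,-0.1,-3],[0,-0.1,-4]],"turn":[[0,0,0],[0,0,0],[0,0,0],[0,0,0],[0,0,0]],"gripper":[1,1,1,1,1]}'
python3 -m crank '{"travel":[[0,0,-1],[0,0,-2],[0,0,-3],[0,0,-3.2],[0,0,-3.2]],"turn":[[0,0,0],[0,0,0],[0,0,0],[0,0,0],[0,0,0]],"gripper":[1,1,1,1,1]}'
python3 -m crank '{"travel":[[0,0,-0.1],[0,0,-0.2],[0,0,-0.25],[0,0,-0.25],[0,0,-0.25]],"turn":[[0,0,0],[0,0,0],[0,0,0],[0,0,0],[0,0,0]],"gripper":[1,1,1,1,1]}'
```

```text
clock: 21.15
position: [0.4567, 0.0145, 0.1124]
tool_rot: [-3.141, 0.0, 1.655]
force: [0.7, 0.2, -0.4]
grip_width: 0.0184
finger_force: 39.2
clock: 21.65
position: [0.4567, 0.0145, 0.0814]
tool_rot: [-3.141, 0.0, 1.655]
force: [-0.7, 0.1, 0.0]
grip_width: 0.0183
finger_force: 39.2
clock: 22.15
position: [0.4569, 0.0146, 0.0793]
tool_rot: [3.141, -0.0, 1.655]
force: [-1.0, 0.2, -0.8]
grip_width: 0.0187
finger_force: 39.2
```

```bash
python3 -m crank '{"travel":[[0,0,-0.05],[0,0,-0.1],[0,0,-0.1],[0,0,-0.1],[0,0,-0.1]],"turn":[[0,0,0],[0,0,0],[0,0,0],[0,0,0],[0,0,0]],"gripper":[1,1,1,1,1]}'
```

```text
clock: 22.65
position: [0.4575, 0.0147, 0.0787]
tool_rot: [3.14, -0.0, 1.655]
force: [-2.1, -0.6, 13.4]
grip_width: 0.0187
finger_force: 40.4
```

Contact at the floor. Releasing and going to the plain tube.

```bash
python3 -m crank '{"travel":[[0,0,0],[0,0,0],[0,0,0],[0,0,0],[0,0,0]],"turn":[[0,0,0],[0,0,0],[0,0,0],[0,0,0],[0,0,0]],"gripper":[1,0,0,0,0]}'
python3 -m crank '{"travel":[[0,0,0],[0,0,1],[0,0,3.5],[0,0,7],[0,0,9.5]],"turn":[[0,0,0],[0,0,0],[0,0,0],[0,0,0],[0,0,0]],"gripper":[0,0,0,0,0]}'
python3 -m crank '{"travel":[[3,-1,0],[6,-4,0],[8,-8,0],[11,-12,0],[13,-15,0]],"turn":[[0,0,0],[0,0,0],[0,0,0],[0,0,0],[0,0,0]],"gripper":[0,0,0,0,0]}'
python3 -m crank '{"travel":[[0.7,-1,0],[1.3,-2.5,0],[1.3,-2.5,-1],[1.3,-2.5,-2],[1.3,-2.5,-2]],"turn":[[0,0,0],[0,0,0],[0,0,0],[0,0,0],[0,0,0]],"gripper":[0,0,0,0,0]}'
```

```text
clock: 23.15
position: [0.4568, 0.0146, 0.0781]
tool_rot: [-3.141, 0.0, 1.655]
force: [0.2, 0.0, -0.5]
grip_width: 0.0755
finger_force: 0.0
clock: 23.65
position: [0.457, 0.0144, 0.1756]
tool_rot: [3.14, 0.0, 1.654]
force: [0.2, 0.4, -0.0]
grip_width: 0.0854
finger_force: 0.0
clock: 24.15
position: [0.588, -0.1381, 0.174]
tool_rot: [3.141, 0.001, 1.654]
force: [0.1, 0.5, 0.2]
grip_width: 0.0855
finger_force: 0.0
clock: 24.65
position: [0.5987, -0.1588, 0.1516]
tool_rot: [-3.139, -0.001, 1.656]
force: [0.3, -0.3, -0.4]
grip_width: 0.0853
finger_force: 0.0
```

```bash
python3 -m crank '{"travel":[[0.2,-0.4,0],[0.2,-0.4,0],[0.2,-0.4,-1],[0.2,-0.4,-2],[0.2,-0.4,-3]],"turn":[[0,0,0],[0,0,0],[0,0,0],[0,0,0],[0,0,0]],"gripper":[0,0,0,0,0]}'
python3 -m crank '{"travel":[[0,0,-1],[0,0,-2.5],[0,0,-4],[0,0,-4.8],[0,0,-4.8]],"turn":[[0,0,0],[0,0,0],[0,0,0],[0,0,0],[0,0,0]],"gripper":[0,0,0,0,0]}'
python3 -c "
from h import *
d=snap('scene','scene10');cv2.imwrite('pics/c10.png',cv2.resize(d['pixels'][60:260,170:420,::-1],None,fx=3,fy=3,interpolation=2));print(bot.observe()['position'])"
```

```text
clock: 25.15
position: [0.6016, -0.1641, 0.1221]
tool_rot: [-3.141, -0.0, 1.655]
force: [-0.9, 0.3, -0.1]
grip_width: 0.0856
finger_force: 0.0
clock: 25.65
position: [0.6011, -0.1642, 0.0737]
tool_rot: [-3.14, -0.001, 1.655]
force: [0.7, -0.1, 0.0]
grip_width: 0.0852
finger_force: 0.0
[ 0.60157014 -0.16440713  0.07463257]
```

View pics/c10.png

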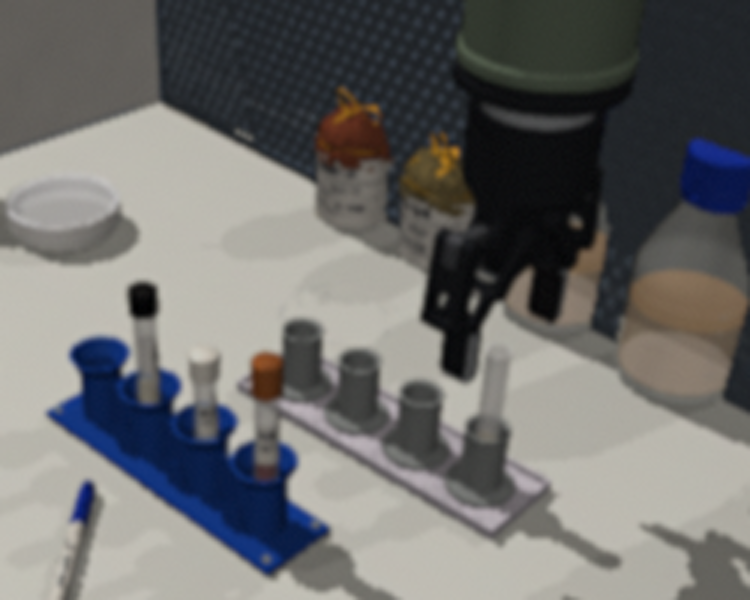

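Three tubes are placed, and the plain tube stands between the open fingers. Gripping and lifting.

```bash
python3 -m crank '{"travel":[[0,0.1,-0.2],[0,0.1,-0.2],[0,0.1,-0.2],[0,0.1,-0.2],[0,0.1,-0.2]],"turn":[[0,0,0],[0,0,0],[0,0,0],[0,0,0],[0,0,0]],"gripper":[0,0,1,1,1]}'
python3 -m crank '{"travel":[[0,0,0],[0,0,0],[0,0,0],[0,0,0],[0,0,0]],"turn":[[0,0,0],[0,0,0],[0,0,0],[0,0,0],[0,0,0]],"gripper":[1,1,1,1,1]}'
python3 -m crank '{"travel":[[0,0,1],[0,0,2.5],[0,0,4.5],[0,0,6.5],[0,0,7.5]],"turn":[[0,0,0],[0,0,0],[0,0,0],[0,0,0],[0,0,0]],"gripper":[1,1,1,1,1]}'
```

```text
clock: 26.2
position: [0.6019, -0.1634, 0.0734]
tool_rot: [3.141, 0.0, 1.655]
force: [0.6, -0.2, -0.6]
grip_width: 0.0437
finger_force: 0.0
clock: 26.7
position: [0.602, -0.1634, 0.0734]
tool_rot: [3.141, 0.0, 1.655]
force: [-0.2, 0.2, 4.1]
grip_width: 0.0148
finger_force: 39.1
clock: 27.2
position: [0.6026, -0.1636, 0.1509]
tool_rot: [3.139, 0.001, 1.655]
force: [0.6, 0.3, -0.8]
grip_width: 0.015
finger_force: 39.0
```

```bash
python3 -m crank '{"travel":[[-3,0,0],[-5.5,1,0],[-7,4,0],[-7.4,8,0],[-7.4,12,0]],"turn":[[0,0,0],[0,0,0],[0,0,0],[0,0,0],[0,0,0]],"gripper":[1,1,1,1,1]}'
python3 -m crank '{"travel":[[0,3,0],[0,6,0],[0,9,0],[0,11,0],[0,11.3,0]],"turn":[[0,0,0],[0,0,0],[0,0,0],[0,0,0],[0,0,0]],"gripper":[1,1,1,1,1]}'
```

```text
clock: 27.7
position: [0.5271, -0.0425, 0.1488]
tool_rot: [3.141, -0.0, 1.653]
force: [0.6, -0.3, -0.0]
grip_width: 0.0144
finger_force: 39.1
clock: 28.2
position: [0.5277, 0.0724, 0.1484]
tool_rot: [3.141, -0.001, 1.658]
force: [0.4, 0.6, -0.3]
grip_width: 0.0148
finger_force: 39.1
```

```bash
python3 -m crank '{"travel":[[-2,-0.2,0],[-4,-0.3,0],[-6,-0.3,0],[-7.4,-0.3,0],[-7.4,-0.3,0]],"turn":[[0,0,0],[0,0,0],[0,0,0],[0,0,0],[0,0,0]],"gripper":[1,1,1,1,1]}'
python3 - <<'E'
from h import *
d=snap('scene','scene11');o=bot.observe();p=o['position'];print(p,o['tool_rot'],o['grip_width'],proj(d,[p[0],p[1],p[2]-.0624]))
a=d['pixels'][100:260,160:360,::-1];cv2.imwrite('pics/c11.png',cv2.resize(a,None,fx=3,fy=3,interpolation=2)[:600])
E
```

```text
clock: 28.7
position: [0.4526, 0.066, 0.1486]
tool_rot: [-3.141, -0.0, 1.654]
force: [0.7, -0.1, -0.1]
grip_width: 0.0146
finger_force: 39.1
[0.45384996 0.06624095 0.14866237] [ 3.14105884e+00 -3.44283894e-04  1.65442133e+00] 0.014402591592345061 (np.float64(202.61058485359365), np.float64(167.94184613963225))
```

View pics/c11.png

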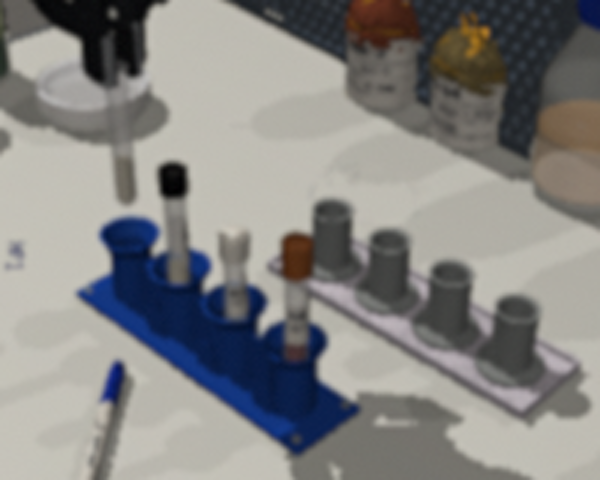

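The plain tube is upright above the leftmost well, its foot at (201.5,167). Shifting 3 mm in y and lowering.

```bash
python3 -m crank '{"travel":[[0,0.3,0],[0,0.3,0],[0,0.3,-1.5],[0,0.3,-3],[0,0.3,-4]],"turn":[[0,0,0],[0,0,0],[0,0,0],[0,0,0],[0,0,0]],"gripper":[1,1,1,1,1]}'
python3 -m crank '{"travel":[[0,0,-1],[0,0,-2],[0,0,-3],[0,0,-3.2],[0,0,-3.2]],"turn":[[0,0,0],[0,0,0],[0,0,0],[0,0,0],[0,0,0]],"gripper":[1,1,1,1,1]}'
python3 -m crank '{"travel":[[0,0,-0.1],[0,0,-0.2],[0,0,-0.25],[0,0,-0.25],[0,0,-0.25]],"turn":[[0,0,0],[0,0,0],[0,0,0],[0,0,0],[0,0,0]],"gripper":[1,1,1,1,1]}'
```

```text
clock: 29.25
position: [0.454, 0.0695, 0.1073]
tool_rot: [-3.141, 0.0, 1.655]
force: [-0.1, -0.5, -0.3]
grip_width: 0.0145
finger_force: 39.1
clock: 29.75
position: [0.4537, 0.0695, 0.0759]
tool_rot: [-3.141, 0.0, 1.655]
force: [0.1, -0.1, 0.1]
grip_width: 0.0148
finger_force: 39.1
clock: 30.25
position: [0.4539, 0.0696, 0.0738]
tool_rot: [3.141, -0.0, 1.655]
force: [-1.5, -0.8, 0.4]
grip_width: 0.0145
finger_force: 39.1
```

```bash
python3 -m crank '{"travel":[[0,0,-0.05],[0,0,-0.1],[0,0,-0.1],[0,0,-0.1],[0,0,-0.1]],"turn":[[0,0,0],[0,0,0],[0,0,0],[0,0,0],[0,0,0]],"gripper":[1,1,1,1,1]}'
python3 -m crank '{"travel":[[0,0,0],[0,0,0],[0,0,0],[0,0,0],[0,0,0]],"turn":[[0,0,0],[0,0,0],[0,0,0],[0,0,0],[0,0,0]],"gripper":[1,0,0,0,0]}'
python3 -m crank '{"travel":[[0,0,0],[0,0,1],[0,0,3.5],[0,0,7],[0,0,10]],"turn":[[0,0,0],[0,0,0],[0,0,0],[0,0,0],[0,0,0]],"gripper":[0,0,0,0,0]}'
python3 -m crank '{"travel":[[0,3,0],[0,6,0],[0,9,0],[0,9,0],[0,9,0]],"turn":[[0,0,0],[0,0,0],[0,0,0],[0,0,0],[0,0,0]],"gripper":[0,0,0,0,0]}'
python3 -c "
from h import *
d=snap('scene','scene12');cv2.imwrite('pics/c12.png',cv2.resize(d['pixels'][60:260,170:420,::-1],None,fx=3,fy=3,interpolation=2))"
```

```text
clock: 30.75
position: [0.4545, 0.0698, 0.0732]
tool_rot: [3.14, -0.0, 1.655]
force: [0.2, 0.2, 11.6]
grip_width: 0.0145
finger_force: 40.3
clock: 31.25
position: [0.4538, 0.0696, 0.0726]
tool_rot: [-3.141, 0.0, 1.655]
force: [-0.4, -1.1, 1.0]
grip_width: 0.0719
finger_force: 0.0
clock: 31.75
position: [0.4538, 0.0693, 0.1747]
tool_rot: [3.141, 0.0, 1.654]
force: [-0.5, 0.7, -0.4]
grip_width: 0.0852
finger_force: 0.0
clock: 32.25
position: [0.4537, 0.1597, 0.1731]
tool_rot: [3.142, 0.0, 1.656]
force: [-0.2, 0.6, 0.7]
grip_width: 0.0852
finger_force: 0.0
```

View pics/c12.png

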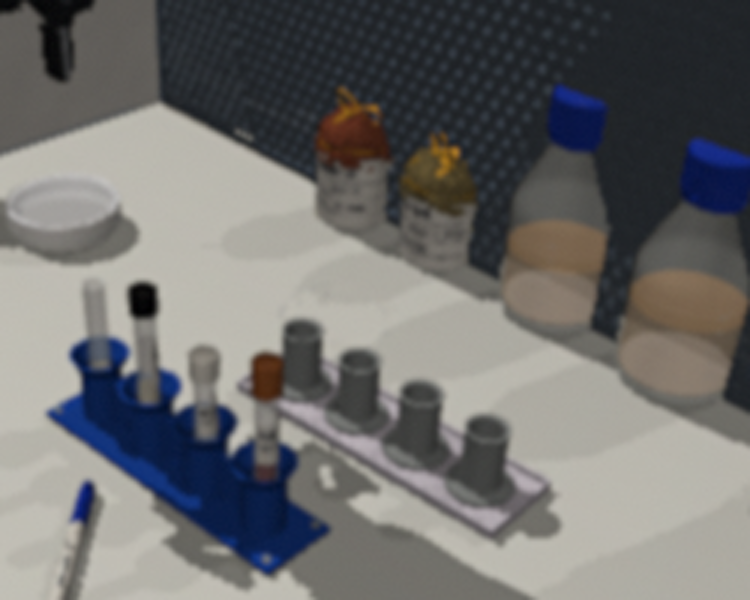

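All four tubes stand in the block in the order plain, black, short, orange from the left; the stands are empty and the gripper is clear.

```bash
python3 -c "
from workcell import bot
print(bot.job_done())"
```

```text
the job is handed in; nothing more can be done
None
```

The job is handed in: all four tubes stand in the blue block in reversed order (plain, black, short, orange from the left), each lowered until it touched the well floor before release, at about 32 s of the 96 s; the judge's verdict was not shown.

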